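# Unload the spectrometer's sample cell for a window check

### The arm

A 7-joint arm with a two-finger parallel gripper is mounted at the origin on the work surface. World frame = base frame: x ahead of the robot, y to its left, z up, the work surface at z = 0. Lengths are in m, angles in rad, forces in N, time in s.
With the tool pointing down it reaches from about 0.35 to 0.9 m from the base axis. Payload 8.1 kg.
Tool frame: the origin (TCP) lies on the centre line of the jaws, within the pads' length; the fingertips stand 14 mm ahead of it and the grasp point (between the pads) lies 5 mm behind it; z points along the fingers, y is the direction in which the jaws open and shut (so a half turn about z gives the same grasp; the last joint's range is limited). The gripper opens to 92 mm and grips with 3 to 60 N. Pads are 19 mm wide; open, the fingers measure 130 mm over their backs; the gripper's body (75 mm by 190 mm) begins 47 mm behind the grasp point.
Start: joints at [-1.409, 0.434, 0.025, 1.573, -0.012, 1.134, -0.075], TCP at [0.164, 0.603, 0.241] pointing down, gripper open.
Joint ranges: [-2.62, 2.62], [-0.44, 2.09], [-1.27, 1.32], [0.08, 2.57], [-1.32, 4.46], [0.12, 2], [-2.74, 2.74]. Speed limits (rad/s): [2.22, 2.22, 3.01, 3.01, 3.14, 3.14, 3.14].

### API

Orientations are given as a rotation vector (axis times angle).
In Python, from cell import arm, optics gives the robot as it stands.
- The arm moves only by the shell command python3 -m creep 'ROWS' [FORCE]. ROWS is JSON, a list of rows, each an object with "translation": the shift along the tool's x, y, z in m, a list of three; "rot": the turn, a rotation vector about the tool's x, y, z in degrees, a list of three; "jaw": the finger opening in m, from 0 to 0.0918. In form: [{"translation": [x, y, z], "rot": [wx, wy, wz], "jaw": jaw}, ...]. A call has 1 to 12 rows; each row shifts and turns the commanded pose from where the row before left it, along the tool's axes as they then stand; what a row does not reach is not made up. A row lasts 1/12 s, in which the tool goes at most 41.7 mm and 7.16 degrees, less where a joint would pass 70% of its speed; a pose out of reach is approached as far as the arm can. A call is refused whole if a number of a shift passes 0.0417 or a number of a turn 7.16, either way. A call with a gripper value outside its range is refused whole. The fingers move at their own pace and stop on an object; FORCE is the grip in N (left out, the last holds). Time passes only in rows, so rows that do not move let the fingers close. It gives the time, the measured TCP pose, the force and the opening at its end, in the units of the state.
- arm.observe(): the state, without advancing time (a new reading comes with each control period).
- optics.get_image(name): name is "side" or "top"; returns the picture (420x560x3 uint8, red, green, blue); there is no depth.
- optics.camera_info(name): a dict with "fx", "fy", "cx", "cy" (pixels), "R" (3x3) and "t" (3): a world point X has camera coordinates R X + t. Camera axes: x right, y down, z forward; pixel columns grow to the right and rows downward; lengths in m; the calibration is good to about 2 mm. A picture is of the moment at which its call begins. camera_info takes no time and is no camera call.
- arm.sign_off(): hands the job in, once; it reports no verdict.
Trained networks look in the newest picture that a camera, given by its name, has taken for a name from the list of things; names that differ only in an ending like _2 or _b are one class to them, and where a whole thing is asked for, a point or a joint stands for the part that bears it (a point fixed in the world has none). Each returns a list of dicts, best first, with "score" (0 to 1); they miss things now and then, are a little off and sometimes report something else, mostly with a low value. They report only what shows in the picture. A call takes as long as a camera call. They do not tell look-alikes from the thing itself.
- optics.boxes_of(camera, thing): "location" ([column, row] in pixels, amid what is visible of it).
- optics.pinpoint(camera, thing): "location" ([column, row] in pixels: a listed point, or the origin of a listed thing).
The state is a dict: "clock": time; "joints": joint angles; "dq": joint speeds; "joint_efforts": joint torques, N m; "position": TCP position; "ee_rot": TCP orientation; "force": force on the tool from outside, world axes, zero at the start; "ft_torque": the same for the moment, N m; "width": opening from 0.0 (shut) to 1.0 (fully open).
Only numpy, scipy, OpenCV 4.12 (cv2) and the standard library are available. Lean on these libraries where they do the work, as an engineer would, in place of code of your own. Each camera call takes 0.05 s, during which the arm holds its last target.

### The job

Slide the see-through cover of the spectrometer's sample compartment fully open, draw the optical cell straight up out of its mount and bring it over the middle of the light pad, turned flat so that its window looks up and down (either face up) and the pad can shine through it. Hold it by its edges, keeping the fingers off the round window, and finish while still holding it there, still and level, raised at least 12 cm above the bench and touching nothing else. Leave the cover open and the jar, the glass dish and the screwdriver where they are.

Things in the scene. Friction and masses are not known exactly. Their poses are not given: they have to be found in the camera images.
- spectrometer: white bench spectrometer, fixed. Origin on the bench under the middle of its sample well; x to its rear (away from robot), y left, z up. In mm: well x -115 to 115, y -65 to 65, floor 45 high; left housing y 65 to 265, right y -175 to -65, both x -130 to 185, 150 high (flat cap of 60 at (100, -120) to 162); front sill x -130 to -115, 90 high; rear wall x 115 to 185, 100 high
- cover (a joint): slide of the see-through tinted cover plate (246 x 130 mm, top 158 mm above the bench) over the sample well, in m: 0 = shut, 0.135 = fully open against its stop, lying over the left housing. It slides along the spectrometer's +y axis, needs about 2 N, stays where it is left and may start a little ajar
- cover_rib (a point): middle of the top edge of the dark upright pinch rib on the cover, 186 mm above the bench. The rib is 80 mm long along the spectrometer's x, 12 mm thick along y, stands 28 mm above the cover plate, 45 mm left of the cover's middle, and moves with the cover
- cell_mount: aluminium mount on the well's floor, fixed, a little left or right of the middle; axes as the spectrometer's. Origin under its foot, 45 mm above the bench. Two grooved posts take the side edges of the cell with 1.5 mm play each way; they span x -32.5 to 32.5, y -15.5 to 15.5 mm, tops 55 mm above this origin (34 mm above the cell's underside)
- cell: optical cell: black block 50 mm wide (its x), 20 thick (y), 80 high (z), about 0.2 kg, with a round window through its thickness. Origin at the centre of its underside. It starts upright in the mount, axes as the mount's, underside 66 mm and top 146 mm above the bench, its upper 46 mm free above the posts. Its side edges (faces at x = +-25 mm) are flat grip faces
- cell_window: the cell's window with its steel rim, 32 mm across, on both faces of the cell and 1.4 mm proud of them; origin on the middle of the window axis, inside the cell, 36 mm above the cell's underside. Same axes as the cell: the window looks along y.
- light_pad: flat inspection light pad on the bench, fixed, 140 mm (x) by 180 mm (y), 9 mm thick, white lit face in a grey frame. Origin at the centre of its underside; z up.
- jar: bystander: amber jar with black lid, 56 mm across, 75 mm high, loose, standing. Origin at the centre of its underside.
- dish: bystander: covered glass dish, 60 mm across, 18 mm high, loose. Origin at the centre of its underside.
- screwdriver: bystander: screwdriver with black handle, 160 mm long, loose, lying along its x axis. Origin on its underside.
Mind the look-alikes: they are no part of the job. There is more than one size of the light_pad; the job needs the smaller.

How it is judged:
By the outcome, as a careful person would: the job done as asked, in the order asked, and still so for the second after the job is handed in, while the arm keeps its last pose, push and grip.
It also fails if it takes over 48 s, if anything falls off the work surface, if the arm or the gripper's body presses on something with over 40 N, if the wrist force passes 120 N, or if a joint passes its speed limit or range.

## Working session

There is one attempt and no reset: what is moved stays moved. The work goes in short steps, Python scripts to look and compute and a shell command to move; the robot and the scene stay as the last step left them, time stands still between calls to the robot, and variables do not carry over. Pictures are saved under pics/ and viewed, and the job is handed in when it is done.

```bash
ls; mkdir -p pics; python3 - <<'E'
from cell import arm, optics
import cv2, numpy as np
for n in ["side","top"]:
    im=optics.get_image(n); cv2.imwrite(f"pics/{n}0.png",im[:,:,::-1])
    ci=optics.camera_info(n); print(n,ci)
s=arm.observe(); print(s)
E
```

```text
pics
side {'fx': 435.1737567985237, 'fy': 435.1737567985237, 'cx': 276.9283486237996, 'cy': 207.15259745491636, 'R': array([[ 0.78637576,  0.61747844, -0.01826288],
       [ 0.33401633, -0.44987657, -0.82827783],
       [-0.51965975,  0.64523751, -0.56001992]]), 't': array([-0.19879513, -0.12454658,  1.64901605])}
top {'fx': 386.36742785855455, 'fy': 386.36742785855455, 'cx': 273.4985190432943, 'cy': 212.69365181167242, 'R': array([[-0.01124749, -0.99993278,  0.00281634],
       [-0.99017086,  0.01074493, -0.13944971],
       [ 0.13941007, -0.00435712, -0.99022515]]), 't': array([-0.17777327,  0.43419707,  1.01997693])}
{'clock': 0.1, 'joints': array([-1.40858839,  0.43512464,  0.02498449,  1.57396899, -0.01160248,
        1.13403111, -0.07508695]), 'dq': array([ 0.00085783, -0.00106725, -0.00094606, -0.00176156, -0.00111297,
        0.00114247,  0.00038886]), 'joint_efforts': array([ 3.97872267e-03, -6.69117236e+01,  9.88404639e-01, -3.15142214e+01,
       -6.04995014e-02,  3.76003271e-02,  7.26753296e-05]), 'position': array([0.16351871, 0.60278415, 0.24005574]), 'ee_rot': array([-4.14841814e-01, -3.11402607e+00,  2.17695721e-03]), 'force': array([ 0.02081571, -0.07986259,  0.25817365]), 'ft_torque': array([ 0.04670913, -0.08239999,  0.01093187]), 'width': 0.998097044673046}
```

View pics/side0.png

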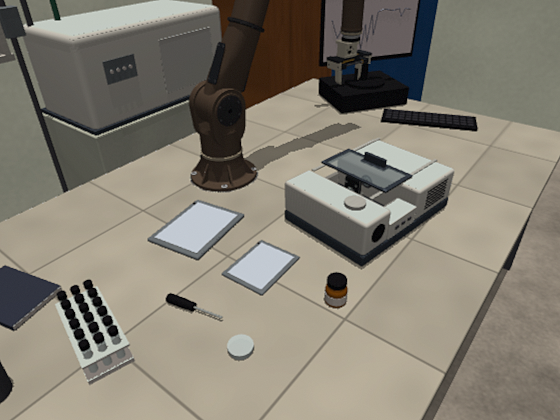

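View pics/top0.png

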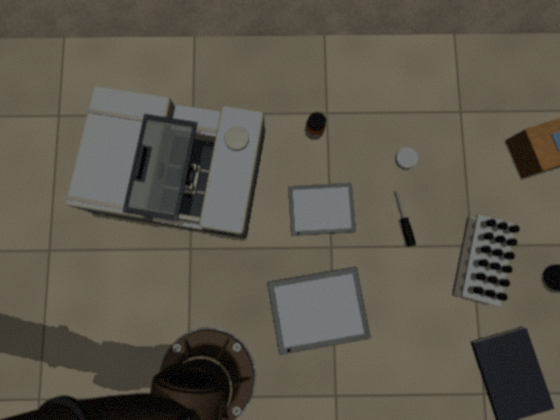

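Side picture: the small pad is at about (261,266) and the large one at (197,228). Top picture: small pad (322,208), large pad (318,310). The spectrometer is at top (165,160), with the rib near (142,163) and the cell near (192,178). The cover is already partly ajar.

```bash
cat > h.py <<'E'
import numpy as np, cv2
from cell import arm, optics
from scipy.spatial.transform import Rotation as Rn
def ray(n,px):
    c=optics.camera_info(n); d=np.array([(px[0]-c['cx'])/c['fx'],(px[1]-c['cy'])/c['fy'],1.])
    return -c['R'].T@c['t'], c['R'].T@d
def onz(n,px,z):
    o,d=ray(n,px); return o+d*(z-o[2])/d[2]
def proj(n,X):
    c=optics.camera_info(n); p=np.asarray(X)@c['R'].T+c['t']
    return np.stack([c['fx']*p[...,0]/p[...,2]+c['cx'],c['fy']*p[...,1]/p[...,2]+c['cy']],-1)
def tri(a,b):
    o1,d1=ray("side",a);o2,d2=ray("top",b)
    A=np.stack([d1,-d2],1); s=np.linalg.lstsq(A,o2-o1,rcond=None)[0]
    p=o1+s[0]*d1;q=o2+s[1]*d2; return (p+q)/2,np.linalg.norm(p-q)
E
python3 - <<'E'
from h import *
for n in ["side","top"]:
    optics.get_image(n)
    for t in ["spectrometer","cover_rib","cell_mount","cell","cell_window","light_pad"]:
        print(n,t,[(np.round(r['location'],1).tolist(),round(r['score'],2)) for r in optics.pinpoint(n,t)[:3]])
im=cv2.imread("pics/top0.png")[80:250,60:280]; cv2.imwrite("pics/topc.png",cv2.resize(im,None,fx=3.5,fy=3.5,interpolation=2))
im=cv2.imread("pics/side0.png")[130:270,270:470]; cv2.imwrite("pics/sidec.png",cv2.resize(im,None,fx=4,fy=4,interpolation=2))
im=cv2.imread("pics/side0.png")[190:300,140:310]; cv2.imwrite("pics/padc.png",cv2.resize(im,None,fx=3,fy=3,interpolation=2))
E
```

```text
side spectrometer []
side cover_rib [([376.3, 154.0], 0.65)]
side cell_mount [([376.9, 154.6], 0.68)]
side cell [([349.6, 199.8], 0.67), ([334.4, 300.0], 0.45)]
side cell_window []
side light_pad [([261.2, 267.4], 0.84), ([196.8, 228.9], 0.65)]
top spectrometer [([195.5, 182.1], 0.61)]
top cover_rib [([136.7, 158.5], 0.91), ([193.5, 183.6], 0.58)]
top cell_mount [([191.6, 176.8], 0.56)]
top cell [([190.8, 181.6], 0.64)]
top cell_window [([185.6, 174.2], 0.57), ([193.4, 184.3], 0.23)]
top light_pad [([320.0, 208.9], 0.86), ([316.6, 310.2], 0.72)]
```

View pics/topc.png

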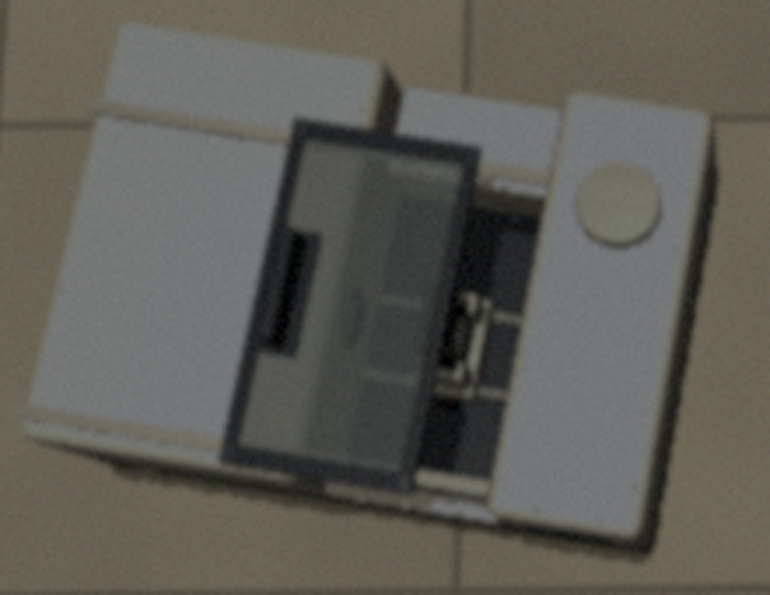

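View pics/sidec.png

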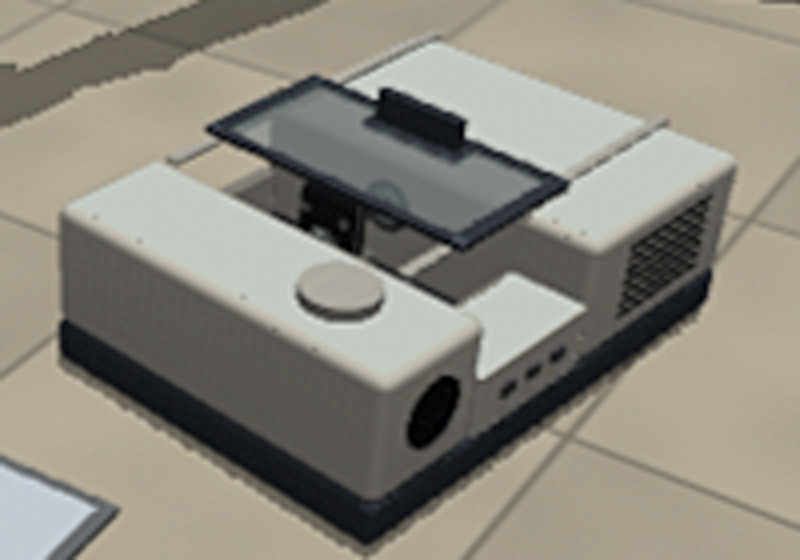

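View pics/padc.png

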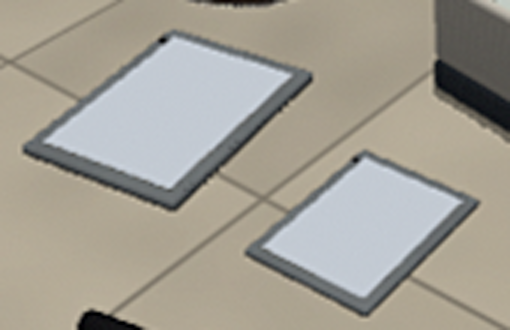

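```bash
python3 - <<'E'
from h import *
from scipy.optimize import least_squares
T=lambda u,v:(60+(u+.5)/3.5-.5,80+(v+.5)/3.5-.5)
S=lambda u,v:(270+(u+.5)/4-.5,130+(v+.5)/4-.5)
obs=[("top",T(712,115),(.185,-.175,.15),0),("top",T(568,95),(.185,-.065,.15),0),("top",T(638,538),(-.13,-.175,.15),0),("top",T(492,510),(-.13,-.065,.15),0),
("top",T(618,203),(.1,-.12,.162),0),("top",T(25,430),(-.13,.265,.15),0),("top",T(120,25),(.185,.265,.15),0),
("top",T(297,120),(.123,.065,.158),1),("top",T(480,150),(.123,-.065,.158),1),("top",T(410,490),(-.123,-.065,.158),1),("top",T(222,460),(-.123,.065,.158),1),
("side",S(340,285),(.1,-.12,.162),0),("side",S(62,212),(-.13,-.175,.15),0),("side",S(385,390),(.185,-.175,.15),0),("side",S(425,97),(0,.045,.186),1),
("side",S(318,75),(-.123,.065,.158),1),("side",S(567,186),(.123,.065,.158),1),("side",S(463,248),(.123,-.065,.158),1),("side",S(207,127),(-.123,-.065,.158),1)]
def world(p,P,c=None):
    P=np.array(P,float); R=Rn.from_euler('z',p[2]).as_matrix()
    return R@P+[p[0],p[1],0]
def f(p):
    r=[]
    for n,px,P,k in obs:
        P=np.array(P)+[0,k*p[3],0]
        r.append(proj(n,world(p,P))-px)
    return np.ravel(r)
s=least_squares(f,[.5,.2,0,.05],loss='soft_l1'); print(s.x); print(np.round(f(s.x).reshape(-1,2),1).tolist())
p=s.x; np.save("spec.npy",p)
W=lambda P:world(p,P)
inv=lambda X:Rn.from_euler('z',-p[2]).apply(np.array(X)-[p[0],p[1],0])
print("rib",W((0,.045+p[3],.186)))
for uv in [(465,395),(483,300),(455,335),(465,290),(445,370)]:
    print(uv,inv(onz("top",T(*uv),.1)).round(4),inv(onz("top",T(*uv),.146)).round(4))
for t in ("light_pad",): pass
print("pad",tri((261.2,267.4),(320,208.9)),onz("top",(320,208.9),.0),onz("side",(261.2,267.4),0))
im=cv2.imread("pics/padc.png")
# overlay mount
for n in ("top","side"):
    im=cv2.imread(f"pics/{n}0.png"); im=cv2.resize(im,None,fx=4,fy=4,interpolation=2)
    for y in (-.015,0,.015):
        for x in (-.0325,.0325):
            q=(proj(n,W((x,y,.1)))+.5)*4-.5; cv2.circle(im,tuple(np.int32(q)),2,(0,0,255) if y==0 else (0,255,255),-1)
    for x in (-.025,.025):
      for y in (-.01,.01):
        q=(proj(n,W((x,y,.146)))+.5)*4-.5; cv2.circle(im,tuple(np.int32(q)),2,(0,255,0),-1)
    c=((proj(n,W((0,0,.12)))+.5)*4).astype(int)
    cr=im[c[1]-150:c[1]+150,c[0]-200:c[0]+200]; cv2.imwrite(f"pics/m_{n}.png",cv2.resize(cr,None,fx=2,fy=2,interpolation=2))
E
```

```text
[ 0.52288614  0.04076264 -0.17731066  0.05135027]
[[2.1, -2.2], [-0.0, -3.4], [1.0, 1.0], [-2.5, 1.4], [0.8, -0.2], [-3.5, 1.7], [-0.6, -4.1], [0.3, -0.0], [-0.4, -0.2], [-0.3, 0.3], [-0.1, -0.1], [-0.0, 0.6], [-2.3, -1.6], [0.2, -0.3], [-0.4, 2.0], [-0.5, 0.8], [0.4, -0.3], [-0.1, 0.1], [0.4, 0.5]]
rib [0.53988069 0.13560229 0.186     ]
(465, 395) [-0.0424 -0.0245  0.1   ] [-0.0496 -0.0355  0.146 ]
(483, 300) [ 0.0297 -0.0237  0.1   ] [ 0.0191 -0.0348  0.146 ]
(455, 335) [ 0.0004 -0.0086  0.1   ] [-0.0089 -0.0203  0.146 ]
(465, 290) [ 0.035  -0.0092  0.1   ] [ 0.0241 -0.0209  0.146 ]
(445, 370) [-0.0266 -0.0065  0.1   ] [-0.0346 -0.0183  0.146 ]
pad (array([ 0.44538024, -0.3144803 , -0.00313551]), np.float64(0.0025629546732040764)) [ 0.44585257 -0.31321409  0.        ] [ 0.44680018 -0.31798707  0.        ]
```

View pics/m_top.png

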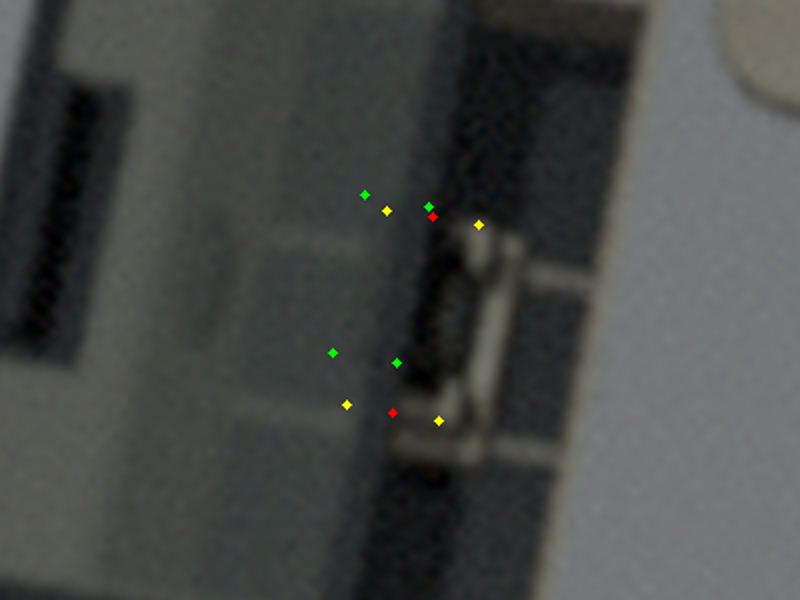

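```bash
cat >> h.py <<'E'
def plan(P,Rt,s=None):
    """shift in current tool axes and rotvec deg (current tool axes) to reach P, Rt"""
    s=s or arm.observe(); R=Rn.from_rotvec(s['ee_rot'])
    d=R.inv().apply(np.array(P)-s['position'])
    out=[d.round(4)]
    if Rt is not None: out.append((R.inv()*Rt).as_rotvec(degrees=True).round(2))
    return out
def W(P,p=None):
    p=np.load('spec.npy') if p is None else p
    return Rn.from_euler('z',p[2]).apply(P)+[p[0],p[1],0]
def down(yaw):  # tool down, tool y along world direction yaw
    y=np.array([np.cos(yaw),np.sin(yaw),0]); z=np.array([0,0,-1.]); x=np.cross(y,z)
    return Rn.from_matrix(np.stack([x,y,z],1))
E
python3 - <<'E'
from h import *
s=arm.observe(); R=Rn.from_rotvec(s['ee_rot']); print(R.as_matrix().round(3))
p=np.load('spec.npy')
for k in (0,np.pi): print(plan(W((0,.066,.24)),down(p[2]+k)))
print(W((0,.066,.184)), p)
E
```

```text
[[-0.965  0.262  0.   ]
 [ 0.262  0.965  0.   ]
 [-0.     0.    -1.   ]]
[array([-0.4882, -0.383 ,  0.0007]), array([ 0.  , -0.  , 84.98])]
[array([-0.4882, -0.383 ,  0.0007]), array([  0.  ,   0.  , -95.02])]
[0.53452742 0.10572787 0.184     ] [ 0.52288614  0.04076264 -0.17731066  0.05135027]
```

```bash
python3 - <<'E'
from h import *
s=arm.observe(); R0=Rn.from_rotvec(s['ee_rot'])
p=np.load('spec.npy'); D=W((0,.066,.24))-s['position']
N=22
for k in range(N): 
    R=R0*Rn.from_rotvec([0,0,84.98*k/N],degrees=True); print(k,R.inv().apply(D/N).round(4).tolist())
print(84.98/N)
E
```

```text
0 [-0.0222, -0.0174, 0.0]
1 [-0.0233, -0.0159, 0.0]
2 [-0.0243, -0.0143, 0.0]
3 [-0.0252, -0.0126, 0.0]
4 [-0.026, -0.0109, 0.0]
5 [-0.0267, -0.0091, 0.0]
6 [-0.0273, -0.0073, 0.0]
7 [-0.0277, -0.0054, 0.0]
8 [-0.028, -0.0035, 0.0]
9 [-0.0282, -0.0016, 0.0]
10 [-0.0282, 0.0003, 0.0]
11 [-0.0281, 0.0022, 0.0]
12 [-0.0279, 0.004, 0.0]
13 [-0.0276, 0.0059, 0.0]
14 [-0.0271, 0.0078, 0.0]
15 [-0.0265, 0.0096, 0.0]
16 [-0.0258, 0.0113, 0.0]
17 [-0.025, 0.013, 0.0]
18 [-0.0241, 0.0147, 0.0]
19 [-0.023, 0.0163, 0.0]
20 [-0.0219, 0.0178, 0.0]
21 [-0.0206, 0.0192, 0.0]
3.862727272727273
```

```bash
python3 -m creep '[{"translation":[-0.0222,-0.0174,0],"rot":[0,0,3.86],"jaw":0.03},{"translation":[-0.0233,-0.0159,0],"rot":[0,0,3.86],"jaw":0.03},{"translation":[-0.0243,-0.0143,0],"rot":[0,0,3.86],"jaw":0.03},{"translation":[-0.0252,-0.0126,0],"rot":[0,0,3.86],"jaw":0.03},{"translation":[-0.026,-0.0109,0],"rot":[0,0,3.86],"jaw":0.03},{"translation":[-0.0267,-0.0091,0],"rot":[0,0,3.86],"jaw":0.03},{"translation":[-0.0273,-0.0073,0],"rot":[0,0,3.86],"jaw":0.03},{"translation":[-0.0277,-0.0054,0],"rot":[0,0,3.86],"jaw":0.03},{"translation":[-0.028,-0.0035,0],"rot":[0,0,3.86],"jaw":0.03},{"translation":[-0.0282,-0.0016,0],"rot":[0,0,3.86],"jaw":0.03},{"translation":[-0.0282,0.0003,0],"rot":[0,0,3.86],"jaw":0.03}]' 20; python3 -c "
from h import *
s=arm.observe(); print(s['joints'].round(3)); p=np.load('spec.npy');print(plan(W((0,.066,.24)),down(p[2])))"
```

```text
clock: 1.72
position: [0.3498, 0.3533, 0.241]
ee_rot: [-1.519, -2.75, -0.001]
force: [0.7, 0.5, -0.7]
width: 0.332
[-1.119  0.224  0.269  1.894 -0.069  1.032 -0.259]
[array([-0.3079,  0.0245,  0.0009]), array([ 2.000e-02, -3.000e-02,  4.234e+01])]
```

```bash
python3 -m creep '[{"translation":[-0.0281,0.0022,0],"rot":[0,0,3.86],"jaw":0.03},{"translation":[-0.0279,0.004,0],"rot":[0,0,3.86],"jaw":0.03},{"translation":[-0.0276,0.0059,0],"rot":[0,0,3.86],"jaw":0.03},{"translation":[-0.0271,0.0078,0],"rot":[0,0,3.86],"jaw":0.03},{"translation":[-0.0265,0.0096,0],"rot":[0,0,3.86],"jaw":0.03},{"translation":[-0.0258,0.0113,0],"rot":[0,0,3.86],"jaw":0.03},{"translation":[-0.025,0.013,0],"rot":[0,0,3.86],"jaw":0.03},{"translation":[-0.0241,0.0147,0],"rot":[0,0,3.86],"jaw":0.03},{"translation":[-0.023,0.0163,0],"rot":[0,0,3.86],"jaw":0.03},{"translation":[-0.0219,0.0178,0],"rot":[0,0,3.86],"jaw":0.03},{"translation":[-0.0206,0.0192,0],"rot":[0,0,3.86],"jaw":0.03},{"translation":[0,0,0],"rot":[0,0,0],"jaw":0.03}]'; python3 -c "
from h import *
s=arm.observe(); print(s['joints'].round(3)); p=np.load('spec.npy');print(plan(W((0,.066,.24)),down(p[2])))
for n in ('top','side'):
  im=optics.get_image(n); im=im[80:250,60:280] if n=='top' else im[110:280,270:490]
  cv2.imwrite(f'pics/a_{n}.png',cv2.resize(im[:,:,::-1],None,fx=3.5,fy=3.5,interpolation=2))
"
```

```text
clock: 2.72
position: [0.5376, 0.1004, 0.2413]
ee_rot: [2.416, 2.002, 0.001]
force: [-1.0, -0.8, -0.4]
width: 0.329
[-0.708  0.327  0.56   1.8   -0.192  1.067 -0.266]
[array([ 0.0047, -0.004 ,  0.0013]), array([ 0.19,  0.11, -0.55])]
```

View pics/a_top.png

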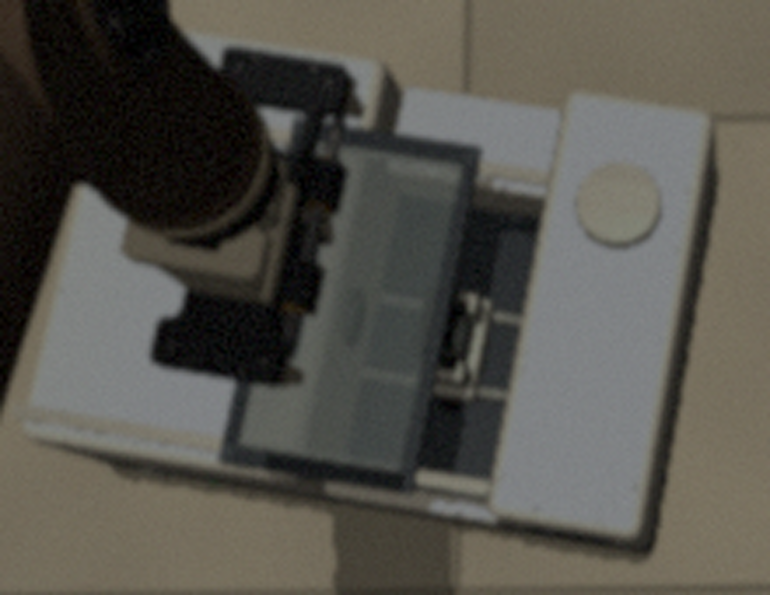

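View pics/a_side.png

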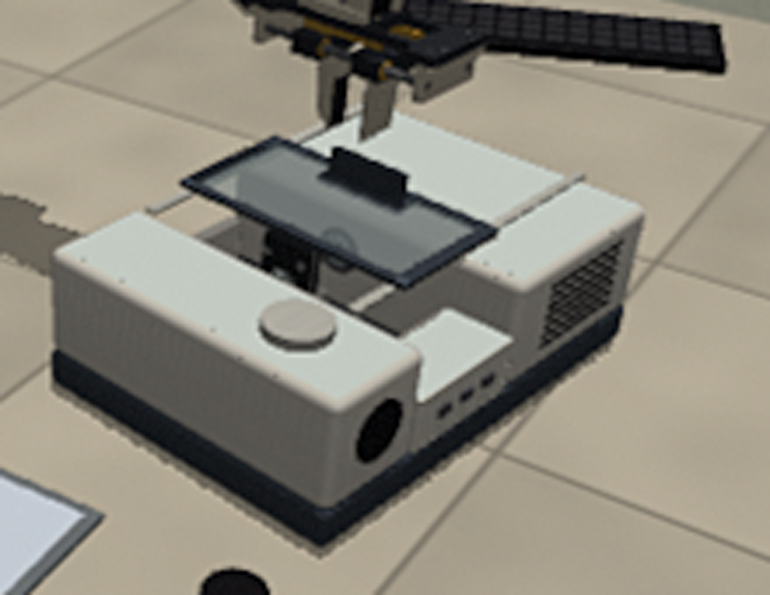

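```bash
python3 -c "
from h import *
s=arm.observe(); R=Rn.from_rotvec(s['ee_rot']).as_matrix(); t=s['position']+R[:,2]*.014
for n,o in (('side',(270,110)),('top',(60,80))):
  for k in (-.015,.015): print(n,(proj(n,t+R[:,1]*k)-o)*3.5)
  print('rib',(proj(n,W((0,.045+.0514,.186)))-o)*3.5, (proj(n,t*[1,1,0]+[0,0,.186])-o)*3.5)
"
```

```text
side [338.68197258 124.53211826]
side [366.52721924 135.75291736]
rib [369.16366921 160.54864649] [347.74286978 172.19779683]
top [294.35997511 290.5491369 ]
top [304.24893633 245.9312587 ]
rib [273.49996001 278.96938883] [319.00016597 285.32668952]
```

```bash
python3 -m creep '[{"translation":[0,0,0.012],"rot":[0,0,0],"jaw":0.03},{"translation":[0,0,0.022],"rot":[0,0,0],"jaw":0.03},{"translation":[0,0,0.02],"rot":[0,0,0],"jaw":0.03},{"translation":[0.01,0,0],"rot":[0,0,0],"jaw":0.03},{"translation":[0.01,0,0],"rot":[0,0,0],"jaw":0.03},{"translation":[0.012,0,0],"rot":[0,0,0],"jaw":0.03},{"translation":[0.012,0,0],"rot":[0,0,0],"jaw":0.03},{"translation":[0.012,0,0],"rot":[0,0,0],"jaw":0.03},{"translation":[0.012,0,0],"rot":[0,0,0],"jaw":0.03},{"translation":[0.012,0,0],"rot":[0,0,0],"jaw":0.03},{"translation":[0.01,0,0],"rot":[0,0,0],"jaw":0.03}]'; python3 -c "
from h import *
s=arm.observe(); p=np.load('spec.npy');print(s['force'],Rn.from_euler('z',-p[2]).apply(s['position']-[p[0],p[1],0]))"
```

```text
clock: 3.73
position: [0.5511, 0.1966, 0.1872]
ee_rot: [2.407, 2.019, 0.002]
force: [-0.3, -1.6, 1.2]
width: 0.325
[-0.33373443 -1.64096353  1.15055588] [0.00025663 0.15838924 0.1872151 ]
```

```bash
python3 -m creep '[{"translation":[0.003,0,0],"rot":[0,0,0],"jaw":0.03},{"translation":[0.002,0,0],"rot":[0,0,0],"jaw":0.03},{"translation":[0.002,0,0],"rot":[0,0,0],"jaw":0.03}]'; python3 -m creep '[{"translation":[0.002,0,0],"rot":[0,0,0],"jaw":0.03},{"translation":[0.001,0,0],"rot":[0,0,0],"jaw":0.03}]'; python3 -c "
from h import *
s=arm.observe(); p=np.load('spec.npy');print(s['force'],Rn.from_euler('z',-p[2]).apply(s['position']-[p[0],p[1],0]))
for n in ('top',):
  im=optics.get_image(n); im=im[80:250,60:280]
  cv2.imwrite(f'pics/b_{n}.png',cv2.resize(im[:,:,::-1],None,fx=3.5,fy=3.5,interpolation=2))
"
```

```text
clock: 3.98
position: [0.5519, 0.2013, 0.1868]
ee_rot: [2.408, 2.017, -0.0]
force: [-1.1, -3.0, 1.7]
width: 0.329
clock: 4.15
position: [0.5524, 0.2041, 0.1868]
ee_rot: [2.409, 2.016, 0.0]
force: [-1.2, -1.4, 0.8]
width: 0.325
[-1.20825988 -1.4059416   0.82805284] [0.00023582 0.16597025 0.18678923]
```

View pics/b_top.png

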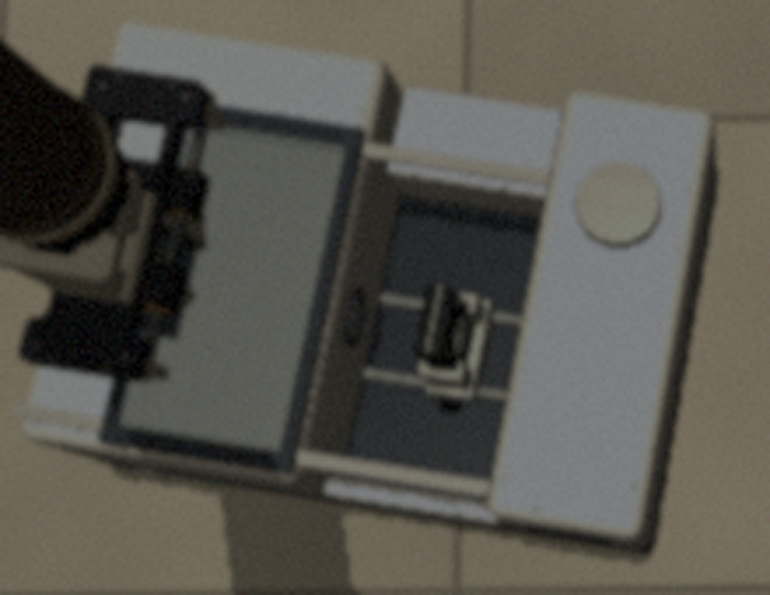

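The top view shows the cover over the left housing and the cell exposed at about (440,325) in the crop. I'll keep pushing until I feel the stop.

```bash
python3 -m creep '[{"translation":[0.003,0,0],"rot":[0,0,0],"jaw":0.03},{"translation":[0.002,0,0],"rot":[0,0,0],"jaw":0.03}]'; python3 -m creep '[{"translation":[0.003,0,0],"rot":[0,0,0],"jaw":0.03},{"translation":[0.002,0,0],"rot":[0,0,0],"jaw":0.03}]'
```

```text
clock: 4.37
position: [0.5527, 0.2055, 0.1867]
ee_rot: [2.409, 2.013, -0.007]
force: [-6.8, -17.9, 9.5]
width: 0.325
clock: 4.53
position: [0.5527, 0.2056, 0.1867]
ee_rot: [2.411, 2.008, -0.016]
force: [-12.0, -32.4, 17.3]
width: 0.329
```

```bash
python3 -m creep '[{"translation":[-0.01,0,0],"rot":[0,0,0],"jaw":0.03},{"translation":[-0.01,0,0],"rot":[0,0,0],"jaw":0.03},{"translation":[0,0,-0.02],"rot":[0,0,0],"jaw":0.03},{"translation":[0,0,-0.035],"rot":[0,0,0],"jaw":0.05},{"translation":[0,0,-0.02],"rot":[0,0,0],"jaw":0.08},{"translation":[0,0,0],"rot":[0,0,0],"jaw":0.08}]'; python3 - <<'E'
from h import *
print(arm.observe()['joints'].round(3))
for n in ("side","top"):
    im=optics.get_image(n); cv2.imwrite(f"pics/c_{n}.png",im[:,:,::-1])
    for t in ["cell_mount","cell","cell_window"]:
        print(n,t,[(np.round(r['location'],1).tolist(),round(r['score'],2)) for r in optics.pinpoint(n,t)[:3]])
    c=(185,173) if n=="top" else (352,195)
    cr=im[c[1]-35:c[1]+35,c[0]-45:c[0]+45]; cv2.imwrite(f"pics/c_{n}z.png",cv2.resize(cr[:,:,::-1],None,fx=8,fy=8,interpolation=2))
E
```

```text
clock: 5.03
position: [0.5529, 0.1954, 0.2664]
ee_rot: [2.407, 2.016, 0.012]
force: [0.3, -0.6, 0.0]
width: 0.496
[-0.82   0.369  0.542  1.673 -0.208  1.148 -0.4  ]
side cell_mount []
side cell [([348.5, 201.4], 0.63)]
side cell_window []
top cell_mount [([192.5, 177.8], 0.6)]
top cell [([192.7, 183.5], 0.73), ([190.7, 178.5], 0.52)]
top cell_window [([185.7, 175.1], 0.56)]
```

View pics/c_topz.png

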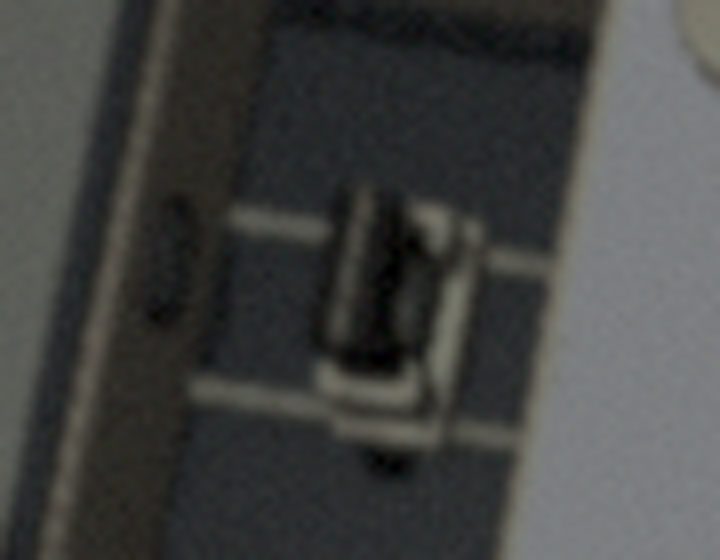

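View pics/c_sidez.png

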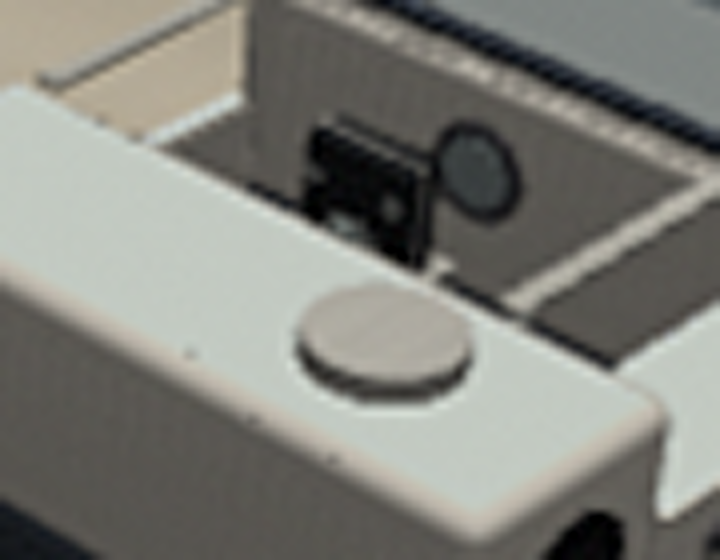

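View pics/c_side.png

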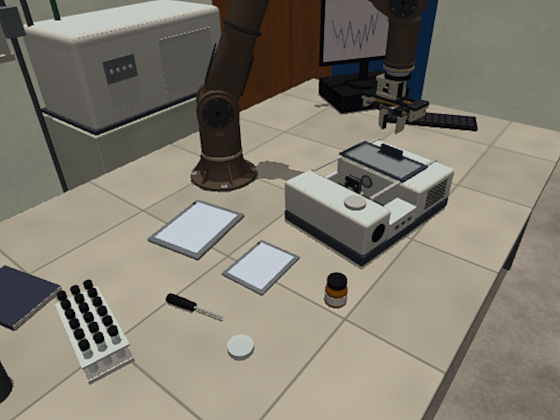

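```bash
cat > ov.py <<'E'
from h import *
import sys
my,dx=float(sys.argv[1]),float(sys.argv[2]); p=np.load('spec.npy')
outs=[]
for n in ("top","side"):
    im=cv2.imread(f"pics/c_{n}.png"); c=(185,173) if n=="top" else (352,190)
    cr=im[c[1]-30:c[1]+30,c[0]-35:c[0]+35]; cr=cv2.resize(cr,None,fx=11,fy=11,interpolation=2)
    cr=cv2.convertScaleAbs(cr,alpha=1.8 if n=="top" else 1.3,beta=10); 
    raw=cr.copy()
    def poly(P,col):
        q=proj(n,np.array([W(np.array(a)+[dx,my,0]) for a in P])); q=((q-[c[0]-35,c[1]-30]+.5)*11-.5)
        cv2.polylines(cr,[np.int32(q*8)],True,col,1,cv2.LINE_AA,3)
    for z,col in ((.146,(0,255,0)),):
        poly([(-.025,-.01,z),(.025,-.01,z),(.025,.01,z),(-.025,.01,z)],col)
    poly([(-.0325,-.0155,.1),(.0325,-.0155,.1),(.0325,.0155,.1),(-.0325,.0155,.1)],(0,255,255))
    t=np.linspace(0,2*np.pi,24); poly([(.016*np.cos(a),-.0114,.102+.016*np.sin(a)) for a in t],(0,0,255))
    outs.append(np.vstack([raw,cr])[::1])
o=np.hstack(outs); o=cv2.resize(o,None,fx=.5,fy=.5,interpolation=cv2.INTER_AREA)
cv2.imwrite(sys.argv[3],cv2.resize(o,(770,600)))
E
python3 ov.py -0.02 0 pics/ov1.png
```

```text
(no output)
```

View pics/ov1.png

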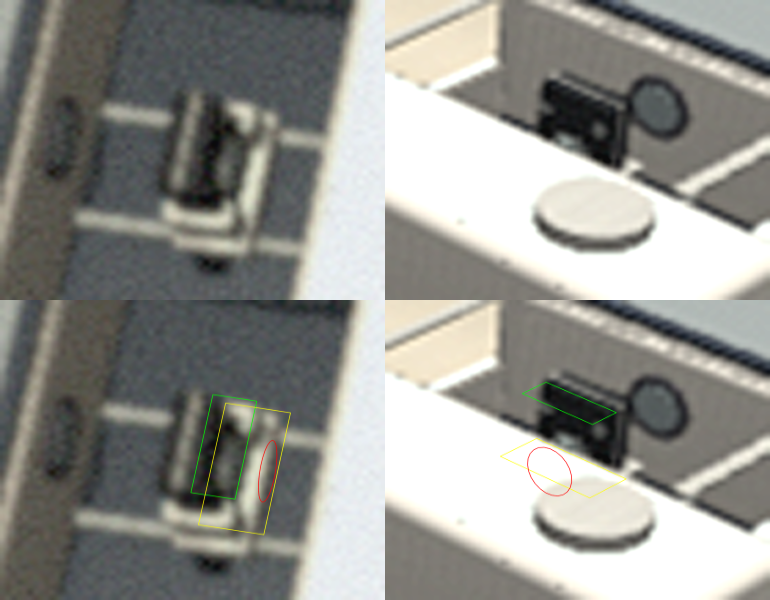

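```bash
python3 ov.py -0.0085 0.0 pics/ov2.png
```

```text
(no output)
```

View pics/ov2.png

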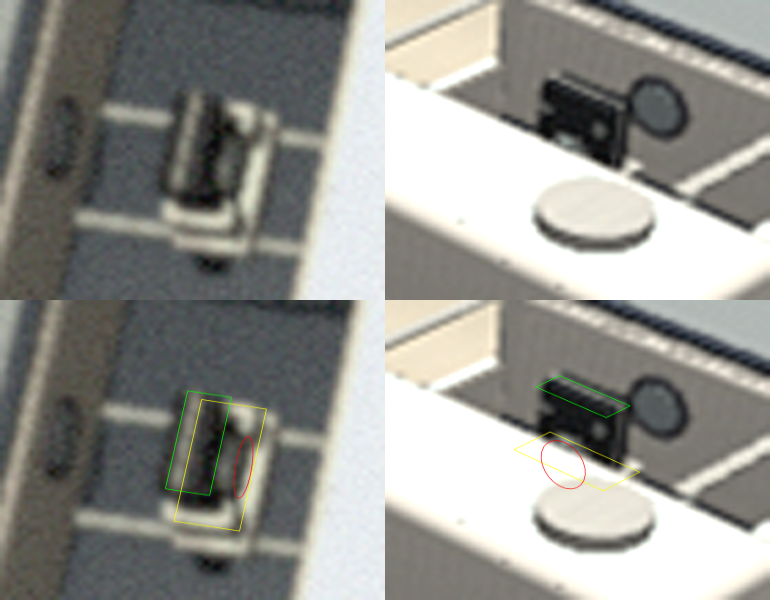

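```bash
python3 ov.py -0.008 -0.002 pics/ov3.png; python3 -c "
from h import *
p=np.load('spec.npy');print(plan(W((-.001,-.008,.128)),down(p[2])), W((-.001,-.008,.128)))"
```

```text
[array([-0.1641, -0.0007,  0.133 ]), array([-0.07,  0.05,  0.07])] [0.52049075 0.03306445 0.128     ]
```

View pics/ov3.png

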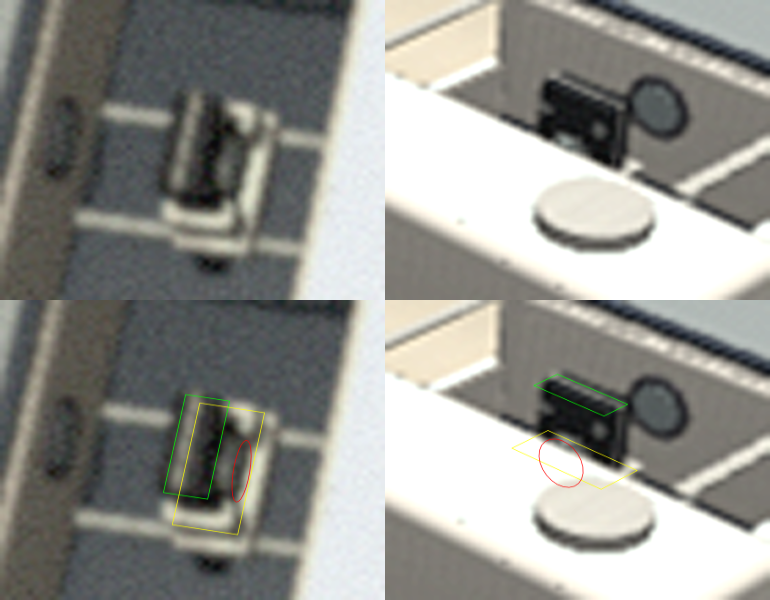

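```bash
python3 -m creep '[{"translation":[-0.015,0,0],"rot":[0,0,0],"jaw":0.08},{"translation":[-0.025,0,0],"rot":[0,0,0],"jaw":0.08},{"translation":[-0.03,0,0],"rot":[0,0,0],"jaw":0.08},{"translation":[-0.03,0,0],"rot":[0,0,0],"jaw":0.08},{"translation":[-0.03,0,0],"rot":[0,0,0],"jaw":0.08},{"translation":[-0.02,0,0.01],"rot":[0,0,0],"jaw":0.08},{"translation":[-0.014,-0.001,0.02],"rot":[0,0,0],"jaw":0.08},{"translation":[0,0,0.03],"rot":[0,0,0],"jaw":0.08},{"translation":[0,0,0.01],"rot":[0,0,0],"jaw":0.08},{"translation":[0,0,0],"rot":[0,0,0],"jaw":0.08}]';  python3 -c "
from h import *
p=np.load('spec.npy');print(plan(W((-.0015,-.008,.128)),down(p[2])))
for n in ('side','top'):
    im=optics.get_image(n); c=(185,160) if n=='top' else (352,180)
    cr=im[c[1]-50:c[1]+50,c[0]-65:c[0]+65]; cv2.imwrite(f'pics/d_{n}.png',cv2.resize(cr[:,:,::-1],None,fx=6,fy=6,interpolation=2))
"
```

```text
clock: 6.27
position: [0.5187, 0.0328, 0.1895]
ee_rot: [-2.407, -2.015, 0.007]
force: [-0.2, 0.6, -0.1]
width: 0.872
[array([0.0007, 0.0015, 0.0615]), array([-0.27,  0.11,  0.03])]
```

View pics/d_side.png

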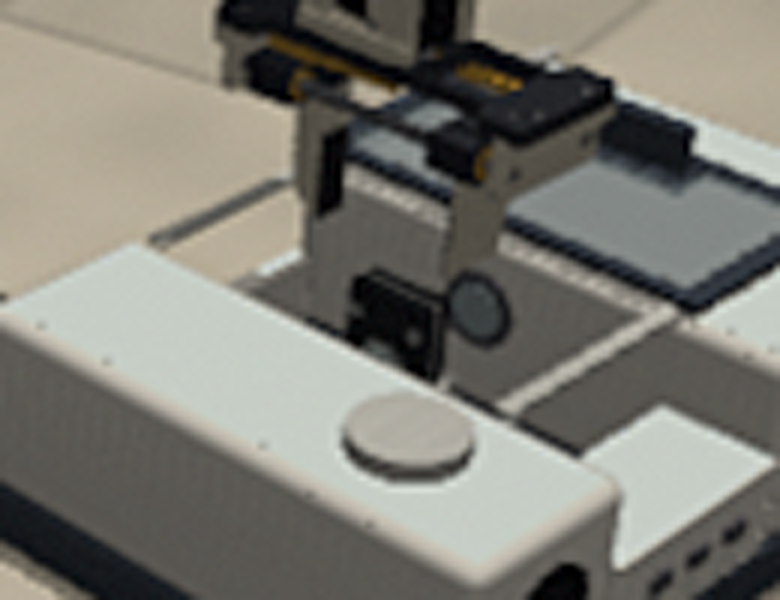

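View pics/d_top.png

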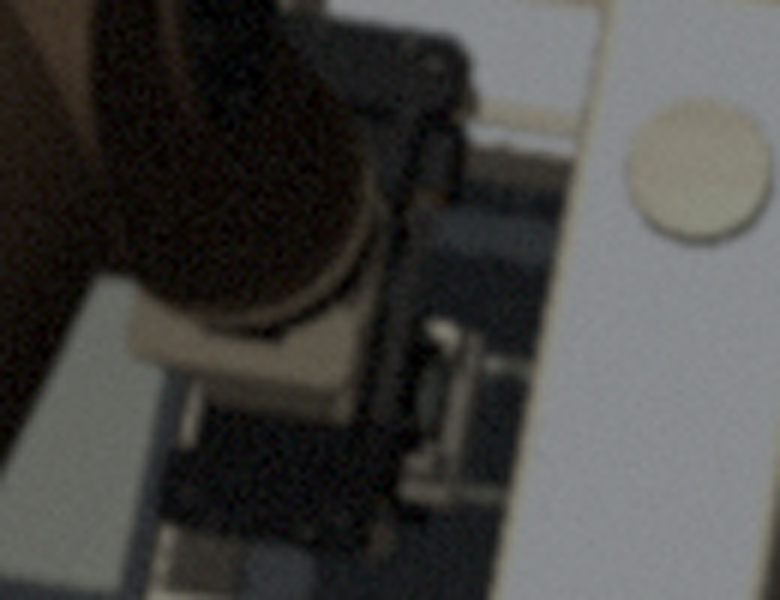

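The open fingers straddle the cell in the side view (fingers at (325,190) and (470,240), cell at (400,320)). I'll descend and close.

```bash
python3 -m creep '[{"translation":[0.0005,0.001,0.012],"rot":[0,0,0],"jaw":0.08},{"translation":[0,0,0.02],"rot":[0,0,0],"jaw":0.08},{"translation":[0,0,0.018],"rot":[0,0,0],"jaw":0.08},{"translation":[0,0,0.011],"rot":[0,0,0],"jaw":0.08},{"translation":[0,0,0],"rot":[0,0,0],"jaw":0.065},{"translation":[0,0,0],"rot":[0,0,0],"jaw":0.058}]' 8;  python3 -m creep '[{"translation":[0,0,0],"rot":[0,0,0],"jaw":0.053},{"translation":[0,0,0],"rot":[0,0,0],"jaw":0.051},{"translation":[0,0,0],"rot":[0,0,0],"jaw":0.048},{"translation":[0,0,0],"rot":[0,0,0],"jaw":0.046}]'; python3 -c "
from h import *
p=np.load('spec.npy');s=arm.observe();print(s['force'],s['ft_torque'],s['width']*.0918,Rn.from_euler('z',-p[2]).apply(s['force']),plan(W((-.0015,-.008,.128)),down(p[2])))
for n in ('side',):
    im=optics.get_image(n); c=(185,160) if n=='top' else (352,180)
    cr=im[c[1]-50:c[1]+50,c[0]-65:c[0]+65]; cv2.imwrite(f'pics/e_{n}.png',cv2.resize(cr[:,:,::-1],None,fx=6,fy=6,interpolation=2))
"
```

```text
clock: 6.87
position: [0.5223, 0.0338, 0.1314]
ee_rot: [2.408, 2.018, 0.0]
force: [0.3, -0.2, 0.4]
width: 0.77
clock: 7.2
position: [0.5223, 0.0338, 0.1315]
ee_rot: [2.408, 2.017, 0.002]
force: [-1.4, 0.3, 5.0]
width: 0.544
[-1.35769197  0.27894594  5.00606295] [0.00194106 0.37252761 0.00929362] 0.049911649944905906 [-1.38560688  0.03509868  5.00606295] [array([-0.001 , -0.0021,  0.0035]), array([ 0.06, -0.04,  0.07])]
```

View pics/e_side.png

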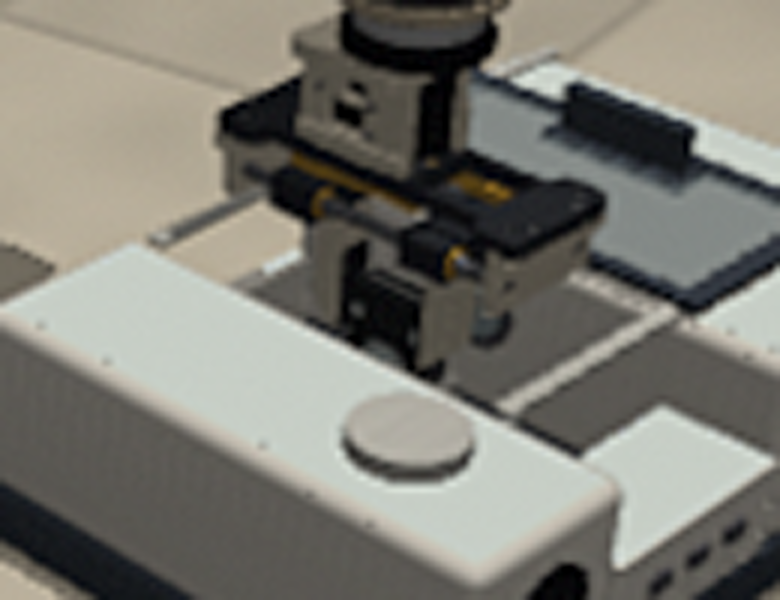

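Gripped at 49.9 mm. Before lifting I'll fit an approximate kinematic model from the recorded states. I need it to pick a reachable horizontal-tool pose.

```bash
cat > kin.py <<'E'
from h import *
import itertools
from scipy.optimize import least_squares
DATA=[([-1.4086,.4351,.0250,1.5740,-.0116,1.1340,-.0751],[.16352,.60278,.24006],[-.41484,-3.11403,.00218]),
([-1.119,.224,.269,1.894,-.069,1.032,-.259],[.3498,.3533,.241],[-1.519,-2.75,-.001]),
([-.708,.327,.56,1.8,-.192,1.067,-.266],[.5376,.1004,.2413],[2.416,2.002,.001]),
([-.82,.369,.542,1.673,-.208,1.148,-.4],[.5529,.1954,.2664],[2.407,2.016,.012])]
def rz(a): c,s=np.cos(a),np.sin(a); return np.array([[c,-s,0],[s,c,0],[0,0,1.]])
def ry(a): c,s=np.cos(a),np.sin(a); return np.array([[c,0,s],[0,1,0],[-s,0,c]])
# frame: upper arm along z (up), x outward. j2 tilts outward = ry(+). forearm folded: j4 => ry(-j4), forearm along -z
def fk(q,g,sg):
    yaw0,h,L1,a1,L2,a2,a3,D,yt=g; s1,s3,s5,s7=sg
    R=rz(yaw0+s1*q[0]); p=np.array([0,0,h])
    R=R@ry(q[1]); R=R@rz(s3*q[2]); p=p+R@[a1,0,L1]
    R=R@ry(-q[3]); R=R@rz(s5*q[4]); p=p+R@[a2,0,-L2]
    R=R@ry(q[5]); p=p+R@[a3,0,0]; R=R@rz(s7*q[6]); p=p+R@[0,0,-D]
    return p,Rn.from_matrix(R@rz(yt)@np.diag([1,-1,-1.]))
if __name__=="__main__":
    s=arm.observe(); D=DATA+[(s['joints'],s['position'],s['ee_rot'])]
    best=None
    for sg in itertools.product((1,-1),repeat=4):
      for y0 in ((0,2.7) if sg[0]==1 else (-.1,3)):
       for yt in (0,1.57,3.14,-1.57):
        def f(g):
            r=[]
            for q,P,rv in D:
                p,R=fk(q,g,sg); r+=list((p-P))+list(.3*(R.inv()*Rn.from_rotvec(rv)).as_rotvec())
            return np.array(r+list(.002*(g[1:8]-np.array([.27,.29,.05,.34,.08,.08,.2]))))
        o=least_squares(f,[y0,.27,.29,.05,.34,.08,.08,.2,yt])
        if best is None or o.cost<best[0]: best=(o.cost,sg,o.x,f(o.x)); 
    print(best[0],best[1],best[2].round(4)); print(np.abs(best[3][:30]).reshape(-1,6).max(1))
    import pickle; pickle.dump((best[1],best[2]),open('kin.pkl','wb'))
E
python3 kin.py
```

```text
0.059830400009429026 (-1, -1, 1, 1) [-0.0943 -0.1333  0.5883  0.8283 -0.507  -0.1282  0.1469 -0.0927 -4.6847]
[0.01998341 0.18826246 0.12956531 0.05511883 0.23708931]
```

```bash
cat > patch.py <<'E'
s=open('kin.py').read()
a=s.index("    R=R@ry(-q[3])"); b=s.index("if __name__")
s=s[:a]+'''    R=R@ry(q[3]); R=R@rz(s5*q[4]); p=p+R@[a2,0,L2]
    R=R@ry(q[5]); p=p+R@[a3,0,0]; R=R@rz(s7*q[6]); p=p+R@[0,0,D]
    return p,Rn.from_matrix(R@rz(yt))
'''+s[b:]
s=s.replace(".27,.29,.05,.34,.08,.08,.2",".3,.4,.0,.4,.0,.0,.25")
open('kin.py','w').write(s)
E
python3 patch.py; python3 kin.py
```

```text
6.567673025118129e-05 (-1, -1, -1, -1) [-0.0879  1.01    0.5551  0.0091  0.4095 -0.0181 -0.0085  1.1118  1.4829]
[0.00253576 0.00620119 0.00417084 0.0022943  0.00077671]
```

```bash
python3 -m creep '[{"translation":[0,0,0],"rot":[0,0,0],"jaw":0.03},{"translation":[0,0,0],"rot":[0,0,0],"jaw":0.03},{"translation":[0,0,-0.003],"rot":[0,0,0],"jaw":0.03},{"translation":[0,0,-0.005],"rot":[0,0,0],"jaw":0.03},{"translation":[0,0,-0.008],"rot":[0,0,0],"jaw":0.03},{"translation":[0,0,-0.01],"rot":[0,0,0],"jaw":0.03},{"translation":[0,0,-0.01],"rot":[0,0,0],"jaw":0.03}]' 35;  python3 -c "
from h import *
s=arm.observe();print(s['force'],s['ft_torque'])"; python3 -m creep '[{"translation":[0,0,-0.012],"rot":[0,0,0],"jaw":0.03},{"translation":[0,0,-0.015],"rot":[0,0,0],"jaw":0.03},{"translation":[0,0,-0.02],"rot":[0,0,0],"jaw":0.03},{"translation":[0,0,-0.025],"rot":[0,0,0],"jaw":0.03},{"translation":[0,0,-0.025],"rot":[0,0,0],"jaw":0.03},{"translation":[0,0,-0.02],"rot":[0,0,0],"jaw":0.03},{"translation":[0,0,-0.015],"rot":[0,0,0],"jaw":0.03},{"translation":[0,0,-0.005],"rot":[0,0,0],"jaw":0.03},{"translation":[0,0,0],"rot":[0,0,0],"jaw":0.03}]';  python3 -c "
from h import *
s=arm.observe();print(s['force'],s['ft_torque'],s['joints'].round(4))
for n in ('side','top'):
    im=optics.get_image(n); c=(185,160) if n=='top' else (352,160)
    cr=im[c[1]-50:c[1]+50,c[0]-65:c[0]+65]; cv2.imwrite(f'pics/f_{n}.png',cv2.resize(cr[:,:,::-1],None,fx=6,fy=6,interpolation=2))
"
```

```text
clock: 7.83
position: [0.5219, 0.0336, 0.1678]
ee_rot: [2.408, 2.017, 0.0]
force: [0.1, 0.3, -1.8]
width: 0.544
[ 0.10447753  0.27474941 -1.83485777] [-0.13342461 -0.00060928  0.01837573]
clock: 8.58
position: [0.5225, 0.0335, 0.3054]
ee_rot: [2.408, 2.017, 0.004]
force: [-0.3, 0.2, -1.7]
width: 0.542
[-0.33783933  0.2452231  -1.6692267 ] [-0.13437953  0.09765333  0.01547281] [-0.6555  0.2281  0.6116  1.7586 -0.1409  1.1956 -0.1809]
```

View pics/f_side.png

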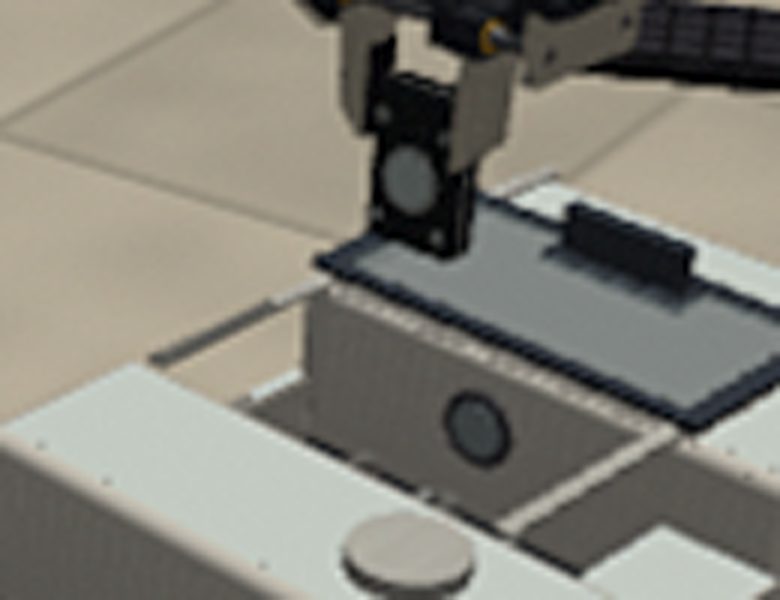

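```bash
python3 -m creep '[{"translation":[0,0,0],"rot":[0,-4,0],"jaw":0.03},{"translation":[0,0,0],"rot":[0,-6,0],"jaw":0.03},{"translation":[0,0,0],"rot":[0,-6,0],"jaw":0.03},{"translation":[0,0,0],"rot":[0,-6,0],"jaw":0.03},{"translation":[0,0,0],"rot":[0,-3,0],"jaw":0.03},{"translation":[0,0,0],"rot":[0,0,0],"jaw":0.03}]'; cat > rec.py <<'E'
from h import *
import pickle,os
L=pickle.load(open('rec.pkl','rb')) if os.path.exists('rec.pkl') else []
s=arm.observe(); L.append((s['joints'],s['position'],s['ee_rot'])); pickle.dump(L,open('rec.pkl','wb')); print(s['joints'].round(3),np.abs(s['dq']).max())
E
python3 rec.py; sed -i 's/D=DATA+.*/import pickle; D=DATA+pickle.load(open("rec.pkl","rb"))+[([-0.6555,0.2281,0.6116,1.7586,-0.1409,1.1956,-0.1809],[0.5225,0.0335,0.3054],[2.408,2.017,0.004])]/; s/best\[3\]\[:30\]/best[3][:6*len(D)]/' kin.py; python3 kin.py
```

```text
clock: 9.18
position: [0.5213, 0.0371, 0.301]
ee_rot: [2.155, 1.818, -0.487]
force: [-0.5, 1.0, -3.0]
width: 0.543
[-0.876  0.374  0.634  1.688  0.185  1.343 -0.484] 0.057662166165257774
0.00016713323566459878 (-1, -1, -1, -1) [-0.0829  0.2983  0.5322  0.0277  0.4578  0.042   0.0152  0.298   1.4893]
[0.00610327 0.0069953  0.00526371 0.0058874  0.01060341 0.0025092 ]
```

```bash
cat > ik.py <<'E'
from kin import *
import pickle
sg,g=pickle.load(open('kin.pkl','rb'))
lo=np.array([-2.62,-.44,-1.27,.08,-1.32,.12,-2.74]); hi=np.array([2.62,2.09,1.32,2.57,4.46,2,2.74])
def flat(phi,s):  # tool z horizontal at az phi; s=+1/-1 which side of cell up (tool x up or down)
    z=np.array([np.cos(phi),np.sin(phi),0]); x=np.array([0,0,s*1.]); return Rn.from_matrix(np.stack([x,np.cross(z,x),z],1))
def ik(P,R,q0):
    def f(q):
        p,r=fk(q,g,sg); return np.r_[(p-P)*10,(r.inv()*R).as_rotvec()*3,.01*(q-q0)]
    o=least_squares(f,np.clip(q0,lo+.01,hi-.01),bounds=(lo,hi)); p,r=fk(o.x,g,sg)
    return o.x,np.linalg.norm(p-P),(r.inv()*R).magnitude(),np.minimum(o.x-lo,hi-o.x).min()
E
python3 - <<'E'
from ik import *
q0=arm.observe()['joints']
for z in (.2,.3):
 for s in (1,-1):
  for d in range(-180,180,30):
    phi=np.radians(d); R=flat(phi,s); P=np.array([.446,-.315,z])-.0295*R.as_matrix()[:,2]
    q,e,a,m=ik(P,R,q0)
    if e<.01 and a<.05: print(z,s,d,q.round(2),round(m,2),round(np.abs(q-q0).max(),2))
E
```

```text
0.2 1 -150 [-0.07  1.05  0.25  1.39  0.73  2.    2.11] 0.0 2.6
0.2 1 -120 [-0.34  0.95  0.34  1.78  0.94  1.59  2.  ] 0.41 2.49
0.2 1 30 [ 1.19  0.84  0.06  2.08 -1.32  1.67  1.28] 0.0 2.07
0.2 1 60 [ 0.96  0.95  0.2   1.66 -1.07  2.    1.1 ] 0.0 1.83
0.2 1 90 [ 1.27  1.21 -0.68  1.25 -0.43  2.    0.61] 0.0 2.15
0.2 -1 -150 [-0.38  1.24  0.83  1.37  0.41  1.8  -0.69] 0.2 0.87
0.2 -1 -120 [-0.67  1.18  0.86  1.75  0.61  1.31 -0.84] 0.46 0.81
0.2 -1 -90 [-1.04  1.43  1.11  2.15  0.71  0.59 -1.01] 0.21 1.05
0.2 -1 90 [ 1.27  1.21 -0.68  1.25 -0.43  2.   -2.53] 0.0 2.15
0.3 1 -150 [-0.19  0.95  0.46  1.41  0.72  2.    2.3 ] 0.0 2.78
0.3 1 -120 [-0.39  0.79  0.42  1.8   0.98  1.64  2.14] 0.36 2.62
0.3 1 30 [ 1.23  0.63  0.01  2.1  -1.32  1.68  1.1 ] 0.0 2.11
0.3 1 60 [ 1.04  0.78  0.07  1.68 -1.06  2.    0.94] 0.0 1.92
0.3 1 90 [ 1.38  1.16 -0.91  1.27 -0.43  2.    0.4 ] 0.0 2.26
0.3 -1 -150 [-0.4   1.11  0.88  1.39  0.5   1.85 -0.61] 0.15 0.74
0.3 -1 -120 [-0.7   1.01  0.92  1.78  0.71  1.37 -0.76] 0.4 0.64
0.3 -1 -90 [-0.87  0.86  0.84  2.23  1.23  1.05 -1.26] 0.34 1.05
0.3 -1 0 [ 0.52  0.67  0.84  2.54  4.38  2.   -1.9 ] 0.0 4.2
0.3 -1 90 [ 1.38  1.16 -0.91  1.27 -0.43  2.   -2.74] 0.0 2.26
```

```bash
cat > rows.py <<'E'
from ik import *
import sys
phi,z,N=np.radians(float(sys.argv[1])),float(sys.argv[2]),int(sys.argv[3])
s=arm.observe(); R0=Rn.from_rotvec(s['ee_rot']); R1=flat(phi,-1); P=np.array([.446,-.3155,z])-.0295*R1.as_matrix()[:,2]
rv=(R0.inv()*R1).as_rotvec(); D=P-s['position']; print("target",P,"rot",np.degrees(rv).round(2),"per row",np.degrees(rv/N).round(2))
q=s['joints']
for k in range(N):
    R=R0*Rn.from_rotvec(rv*k/N); print(k,R.inv().apply(D/N).round(4).tolist())
for k in (N//3,2*N//3,N):
    q,e,a,m=ik(s['position']+D*k/N,R0*Rn.from_rotvec(rv*k/N),q); print(q.round(2),e.round(3),a.round(3),m.round(2))
E
python3 rows.py -115 .32 22
```

```text
target [ 0.45846724 -0.28876392  0.32      ] rot [ 13.46 -64.29   8.82] per row [ 0.61 -2.92  0.4 ]
0 [-0.014, -0.0003, 0.0057]
1 [-0.0137, -0.0001, 0.0064]
2 [-0.0134, 0.0, 0.0071]
3 [-0.013, 0.0002, 0.0077]
4 [-0.0126, 0.0004, 0.0084]
5 [-0.0121, 0.0005, 0.009]
6 [-0.0116, 0.0007, 0.0096]
7 [-0.0111, 0.0009, 0.0102]
8 [-0.0106, 0.0011, 0.0107]
9 [-0.01, 0.0013, 0.0112]
10 [-0.0094, 0.0015, 0.0117]
11 [-0.0088, 0.0017, 0.0122]
12 [-0.0082, 0.0019, 0.0126]
13 [-0.0075, 0.0021, 0.013]
14 [-0.0068, 0.0022, 0.0133]
15 [-0.0061, 0.0024, 0.0136]
16 [-0.0054, 0.0026, 0.0139]
17 [-0.0047, 0.0028, 0.0141]
18 [-0.0039, 0.003, 0.0143]
19 [-0.0032, 0.0032, 0.0144]
20 [-0.0024, 0.0033, 0.0145]
21 [-0.0016, 0.0035, 0.0146]Traceback (most recent call last):
  File "rows.py", line 10, in <module>
    q,e,a,m=ik(s['position']+D*k/N,R0*Rn.from_rotvec(rv*k/N),q); print(q.round(2),e.round(3),a.round(3),m.round(2))
                                                                                             ^^^^^^^
AttributeError: 'float' object has no attribute 'round'
```

```bash
python3 -m creep '[{"translation":[-0.014,0,0.0057],"rot":[0.61,-2.92,0.4],"jaw":0.03},{"translation":[-0.0137,0,0.0064],"rot":[0.61,-2.92,0.4],"jaw":0.03},{"translation":[-0.0134,0,0.0071],"rot":[0.61,-2.92,0.4],"jaw":0.03},{"translation":[-0.013,0.0002,0.0077],"rot":[0.61,-2.92,0.4],"jaw":0.03},{"translation":[-0.0126,0.0004,0.0084],"rot":[0.61,-2.92,0.4],"jaw":0.03},{"translation":[-0.0121,0.0005,0.009],"rot":[0.61,-2.92,0.4],"jaw":0.03},{"translation":[-0.0116,0.0007,0.0096],"rot":[0.61,-2.92,0.4],"jaw":0.03},{"translation":[-0.0111,0.0009,0.0102],"rot":[0.61,-2.92,0.4],"jaw":0.03},{"translation":[-0.0106,0.0011,0.0107],"rot":[0.61,-2.92,0.4],"jaw":0.03}]'; python3 rec.py; sed -i 's/e.round(3),a.round(3),m.round(2)/round(float(e),3),round(float(a),3),round(float(m),2)/' rows.py;  python3 kin.py; python3 rows.py -115 .32 14
```

```text
clock: 9.93
position: [0.495, -0.1012, 0.3102]
ee_rot: [1.955, 1.49, -0.974]
force: [-0.3, 0.1, -2.8]
width: 0.543
[-0.858  0.539  0.741  1.749  0.444  1.427 -0.549] 0.32700336835963034
0.0004110121573582181 (-1, -1, -1, -1) [-0.0774  0.3142  0.5207  0.0409  0.4737  0.0515  0.0344  0.284   1.4986]
[0.00526814 0.00850371 0.0060197  0.00480794 0.00990613 0.01809593
 0.00420527]
target [ 0.45846724 -0.28876392  0.32      ] rot [  7.56 -38.36   4.95] per row [ 0.54 -2.74  0.35]
0 [-0.0091, 0.0013, 0.0102]
1 [-0.0086, 0.0014, 0.0106]
2 [-0.008, 0.0016, 0.0109]
3 [-0.0075, 0.0017, 0.0113]
4 [-0.0069, 0.0019, 0.0116]
5 [-0.0064, 0.002, 0.0119]
6 [-0.0058, 0.0022, 0.0122]
7 [-0.0052, 0.0023, 0.0124]
8 [-0.0046, 0.0025, 0.0127]
9 [-0.0039, 0.0026, 0.0128]
10 [-0.0033, 0.0028, 0.013]
11 [-0.0027, 0.0029, 0.0131]
12 [-0.002, 0.003, 0.0132]
13 [-0.0014, 0.0032, 0.0132]
[-0.87  0.62  0.8   1.8   0.57  1.38 -0.63] 0.0 0.0 0.52
[-0.82  0.77  0.85  1.83  0.68  1.36 -0.7 ] 0.0 0.0 0.47
[-0.74  0.95  0.9   1.85  0.78  1.34 -0.8 ] 0.0 0.0 0.42
```

```bash
python3 -m creep '[{"translation":[-0.0091,0.0013,0.0102],"rot":[0.54,-2.74,0.35],"jaw":0.03},{"translation":[-0.0086,0.0014,0.0106],"rot":[0.54,-2.74,0.35],"jaw":0.03},{"translation":[-0.008,0.0016,0.0109],"rot":[0.54,-2.74,0.35],"jaw":0.03},{"translation":[-0.0075,0.0017,0.0113],"rot":[0.54,-2.74,0.35],"jaw":0.03},{"translation":[-0.0069,0.0019,0.0116],"rot":[0.54,-2.74,0.35],"jaw":0.03},{"translation":[-0.0064,0.002,0.0119],"rot":[0.54,-2.74,0.35],"jaw":0.03},{"translation":[-0.0058,0.0022,0.0122],"rot":[0.54,-2.74,0.35],"jaw":0.03},{"translation":[-0.0052,0.0023,0.0124],"rot":[0.54,-2.74,0.35],"jaw":0.03},{"translation":[-0.0046,0.0025,0.0127],"rot":[0.54,-2.74,0.35],"jaw":0.03},{"translation":[-0.0039,0.0026,0.0128],"rot":[0.54,-2.74,0.35],"jaw":0.03},{"translation":[0,0,0],"rot":[0,0,0],"jaw":0.03}]'; python3 rows.py -115 .32 5
```

```text
clock: 10.85
position: [0.4681, -0.2362, 0.3169]
ee_rot: [1.655, 1.122, -1.392]
force: [-0.7, -0.7, -2.9]
width: 0.542
target [ 0.45846724 -0.28876392  0.32      ] rot [  2.03 -10.72   1.51] per row [ 0.41 -2.14  0.3 ]
0 [-0.0026, 0.0023, 0.0101]
1 [-0.0022, 0.0024, 0.0102]
2 [-0.0018, 0.0025, 0.0103]
3 [-0.0014, 0.0026, 0.0103]
4 [-0.001, 0.0026, 0.0103]
[-0.79  0.84  0.87  1.84  0.73  1.35 -0.74] 0.0 0.0 0.45
[-0.77  0.89  0.88  1.85  0.76  1.35 -0.77] 0.0 0.0 0.44
[-0.74  0.95  0.9   1.85  0.79  1.34 -0.8 ] 0.0 0.0 0.42
```

```bash
python3 -m creep '[{"translation":[-0.0026,0.0023,0.0101],"rot":[0.41,-2.14,0.3],"jaw":0.03},{"translation":[-0.0022,0.0024,0.0102],"rot":[0.41,-2.14,0.3],"jaw":0.03},{"translation":[-0.0018,0.0025,0.0103],"rot":[0.41,-2.14,0.3],"jaw":0.03},{"translation":[-0.0014,0.0026,0.0103],"rot":[0.41,-2.14,0.3],"jaw":0.03},{"translation":[-0.001,0.0026,0.0103],"rot":[0.41,-2.14,0.3],"jaw":0.03},{"translation":[0,0,0],"rot":[0,0,0],"jaw":0.03},{"translation":[0,0,0],"rot":[0,0,0],"jaw":0.03}]'; python3 rows.py -115 .32 1; python3 - <<'E'
from h import *
for n in ("side","top"):
    im=optics.get_image(n); cv2.imwrite(f"pics/g_{n}.png",im[:,:,::-1])
    for t in ["cell","cell_window","light_pad"]:
        print(n,t,[(np.round(r['location'],1).tolist(),round(r['score'],2)) for r in optics.pinpoint(n,t)[:3]])
E
```

```text
clock: 11.43
position: [0.4603, -0.2867, 0.3203]
ee_rot: [1.526, 0.974, -1.517]
force: [-0.0, 0.4, -1.8]
width: 0.539
target [ 0.45846724 -0.28876392  0.32      ] rot [ 0.15 -0.32 -0.07] per row [ 0.15 -0.32 -0.07]
0 [0.0003, -0.0008, 0.0027]
[-0.74  0.95  0.89  1.85  0.79  1.34 -0.8 ] 0.0 0.0 0.43
[-0.74  0.95  0.89  1.85  0.79  1.34 -0.8 ] 0.0 0.0 0.43
[-0.74  0.95  0.9   1.85  0.79  1.34 -0.8 ] 0.0 0.0 0.42
side cell [([238.2, 171.7], 0.78)]
side cell_window [([259.6, 169.1], 0.65)]
side light_pad [([197.1, 230.5], 0.92), ([262.1, 268.3], 0.68)]
top cell [([357.0, 193.4], 0.7), ([310.1, 129.8], 0.58)]
top cell_window [([313.1, 129.2], 0.64), ([338.3, 181.7], 0.48)]
top light_pad [([316.9, 306.8], 0.94), ([318.3, 210.1], 0.72)]
```

View pics/g_side.png

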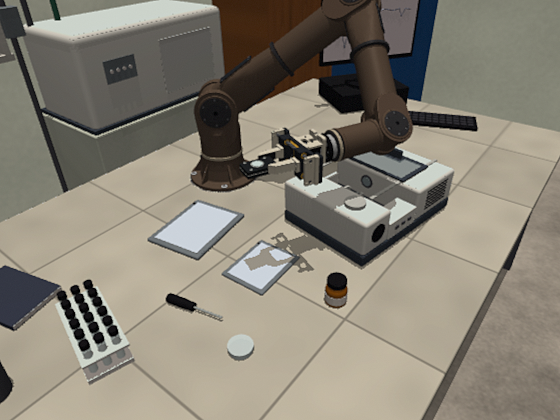

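View pics/g_top.png

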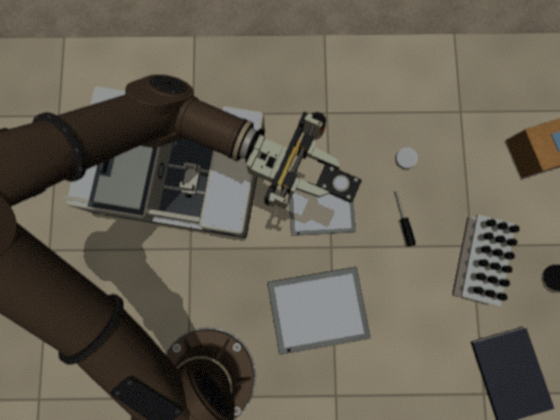

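```bash
python3 - <<'E'
from h import *
for n,c in (("top",(321,209)),("side",(261,267))):
    im=cv2.imread(f"pics/{n}0.png"); x0,y0=c[0]-45,c[1]-40
    cr=im[y0:y0+80,x0:x0+90]; g=cv2.cvtColor(cr,cv2.COLOR_BGR2GRAY).astype(int)
    b=cr[:,:,0].astype(int)-cr[:,:,2].astype(int)
    for nm,m in (("bright",(b>=3)&(g>np.percentile(g[35:45,40:50],50)-25)),):
        k,l,st,ce=cv2.connectedComponentsWithStats(m.astype(np.uint8)); i=l[40,45]
        ct,_=cv2.findContours((l==i).astype(np.uint8),0,2); q=cv2.boxPoints(cv2.minAreaRect(ct[0])); h=cv2.convexHull(ct[0])
        ap=cv2.approxPolyDP(h,4,True)[:,0]+[x0,y0]
        X=np.array([onz(n,a,.009) for a in ap]); print(n,st[i][4],ap.tolist(),X[:,:2].round(4).tolist(),X.mean(0).round(4), onz(n,ce[i]+[x0,y0],.009).round(4))
        if len(X)==4: print([np.linalg.norm(X[j]-X[(j+1)%4]).round(3) for j in range(4)])
s=arm.observe();R=Rn.from_rotvec(s['ee_rot']).as_matrix(); w=s['position']+R[:,2]*.0295
print("win",w,proj("side",w),proj("top",w)); print("pad mid at z", )
for n,c in (("top",(340,183)),("side",(262,165))):
    im=cv2.imread(f"pics/g_{n}.png")[c[1]-35:c[1]+35,c[0]-45:c[0]+45]; im=cv2.resize(im,None,fx=8,fy=8,interpolation=2)
    q=(proj(n,w)-[c[0]-45,c[1]-35]+.5)*8; cv2.circle(im,tuple(np.int32(q)),3,(0,0,255),-1); cv2.imwrite(f"pics/gz_{n}.png",im)
E
```

```text
top 2141 [[347, 187], [349, 227], [295, 229], [293, 190]] [[0.5058, -0.3895], [0.3931, -0.3908], [0.3892, -0.2415], [0.4988, -0.238]] [ 0.4467 -0.315   0.009 ] [ 0.4452 -0.3161  0.009 ]
[np.float64(0.113), np.float64(0.149), np.float64(0.11), np.float64(0.152)]
side 1521 [[293, 257], [261, 288], [228, 272], [261, 243]] [[0.4975, -0.2377], [0.504, -0.3868], [0.3931, -0.3942], [0.3844, -0.2437]] [ 0.4448 -0.3156  0.009 ] [ 0.4459 -0.3197  0.009 ]
[np.float64(0.149), np.float64(0.111), np.float64(0.151), np.float64(0.113)]
win [ 0.44866865 -0.31290381  0.32063274] [257.97999773 165.29761297] [339.5236545  183.38511495]
pad mid at z
```

View pics/gz_top.png

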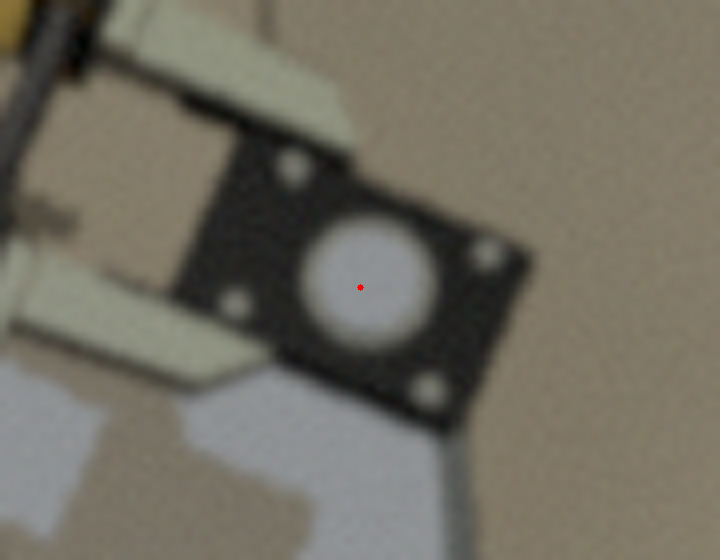

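View pics/gz_side.png

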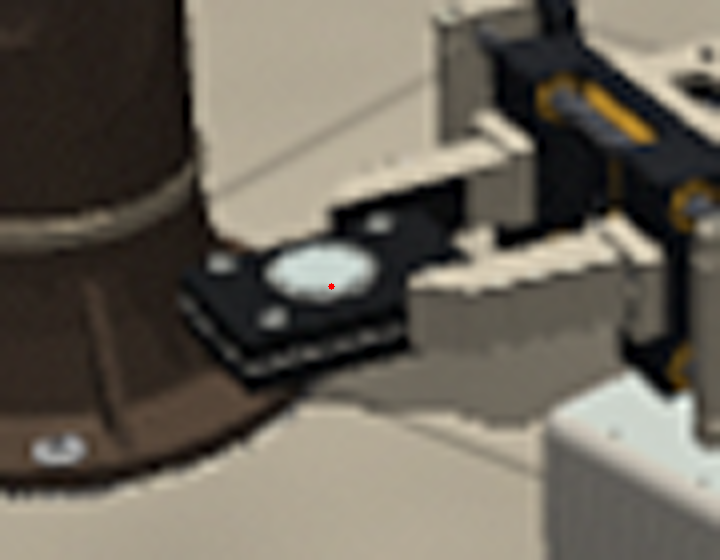

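```bash
python3 - <<'E'
from h import *
t=(295+368/8-.5,148+282/8-.5); s_=(217+322/8-.5,130+270/8-.5)
print(t,s_,tri(s_,t),onz("top",t,.332))
s=arm.observe();R=Rn.from_rotvec(s['ee_rot']).as_matrix();print(R.round(4)); print(s['force'],s['ft_torque'])
X=tri(s_,t)[0]; print("tool frame off",R.T@(X-s['position']),"need",R.T@(np.array([.4455,-.3158,X[2]])-X))
E
```

```text
(340.5, 182.75) (256.75, 163.25) (array([ 0.44785667, -0.31447585,  0.3266599 ]), np.float64(0.002047220364985407)) [ 0.44744666 -0.31281312  0.332     ]
[[ 0.0045  0.9083 -0.4183]
 [ 0.0039 -0.4183 -0.9083]
 [-1.      0.0025 -0.0055]]
[-0.25339799 -0.38619093 -1.91493748] [ 1.45265047 -0.62096457 -0.0222452 ]
tool frame off [-6.03694935e-03 -6.49887461e-05  3.12344416e-02] need [-1.59457083e-05 -1.58667043e-03  2.18849185e-03]
```

```bash
python3 -m creep '[{"translation":[0,-0.0015,0.002],"rot":[0.15,-0.32,0],"jaw":0.03},{"translation":[0,0,0],"rot":[0,0,0],"jaw":0.03},{"translation":[0,0,0],"rot":[0,0,0],"jaw":0.03},{"translation":[0,0,0],"rot":[0,0,0],"jaw":0.03},{"translation":[0,0,0],"rot":[0,0,0],"jaw":0.03},{"translation":[0,0,0],"rot":[0,0,0],"jaw":0.03}]'; python3 - <<'E'
from h import *
T=lambda u,v:(295+u/8-.5,148+v/8-.5); S=lambda u,v:(217+u/8-.5,130+v/8-.5)
for n,a,b in (("B",(487,254),(273,318)),("C",(428,390),(222,263)),("D",(235,303),(380,222))):
    print(n,tri(S(*b),T(*a)))
s=arm.observe();R=Rn.from_rotvec(s['ee_rot']).as_matrix();print(R.round(4)[2],s['position']+R[:,2]*.031,s['dq'].round(4),s['width'],s['clock'])
for n in ("side","top"):
    im=optics.get_image(n); cv2.imwrite(f"pics/h_{n}.png",im[:,:,::-1])
im=cv2.imread("pics/h_side.png")[130:250,170:420]; cv2.imwrite("pics/hz.png",cv2.resize(im,None,fx=3.2,fy=3.2,interpolation=2))
E
```

```text
clock: 12.33
position: [0.4586, -0.2876, 0.3207]
ee_rot: [1.521, 0.969, -1.521]
force: [0.2, -0.0, -2.4]
width: 0.543
B (array([ 0.45465294, -0.34426806,  0.32606087]), np.float64(0.0022580943408759845))
C (array([ 0.42071614, -0.32834839,  0.32637676]), np.float64(0.002226370253300529))
D (array([ 0.44285046, -0.28148669,  0.32716391]), np.float64(0.0019686286006840707))
[-1.      0.0022  0.0012] [ 0.4455815  -0.31569634  0.3207708 ] [ 0.0015 -0.0009  0.0004  0.0006  0.0024  0.0002 -0.0008] 0.5429946364404764 12.3333
```

View pics/hz.png

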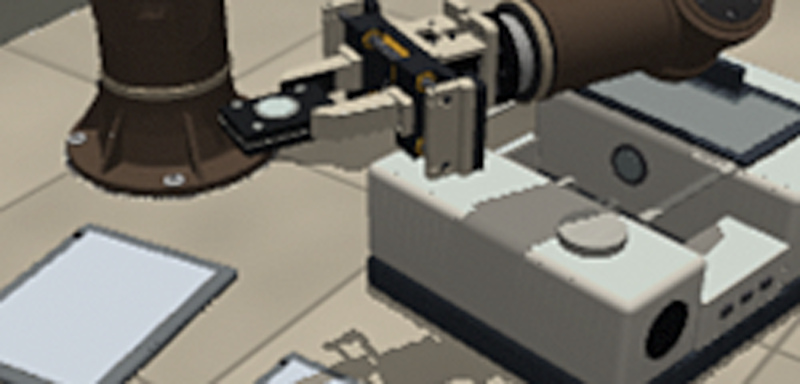

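View pics/h_top.png

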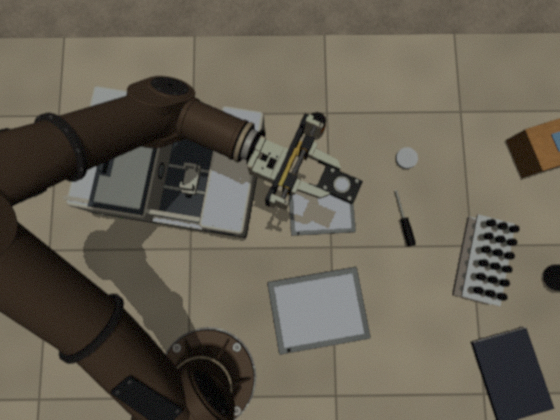

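```bash
python3 -c "
from cell import arm
print(arm.sign_off()); s=arm.observe(); print(s['clock'],s['position'],s['force'],s['width'])"
```

```text
the job is handed in; nothing more can be done
None
the job is handed in; nothing more can be done
```

I opened the cover, drew the cell straight up out of its mount, and handed in at about 12.4 s, still holding the cell flat over the middle of the smaller light pad.

- **Cover:** I pushed the rib until the cover hit its stop. The force rose from about 2 N to about 39 N with no further travel. This was fingertip contact, close to the 40 N limit set for the arm and gripper body. Later pictures show the cover still open.
- **Grip:** I held the cell by its two side edges at 35 N, measured opening 49.9 mm. Both pictures show the window clear of the fingers.
- **Position:** By the arm's own reading the window centre is at (0.4456, -0.3157). My camera estimate of the pad's middle is (0.4455, -0.3158). Before the last 2.5 mm correction, the two cameras placed the window within about 3 mm of the pad's middle. I did not re-measure it by camera afterwards.
- **Level and height:** The cell's centre is about 0.32 m above the bench. Three screws on its upper face were within about 1 mm of each other in height, and the tool was within about 0.1° of horizontal. The joints were at rest, and the outside force was about 2.4 N, roughly the cell's weight.
- **Bystanders:** The dish and screwdriver look unmoved. The gripper partly hides the jar in the last top view. The arm passed well above it, but I could not see all of it.
- **Disagreements:** The cameras' rays missed each other by about 2 mm when triangulating, which fits the stated calibration. The networks also gave some false reports of the cell and window, so I checked those positions by eye.

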